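# Wind the tube mixer and hold its selector at the third click

## Task

Wind the hand-powered tube mixer's brass key clockwise until it is fully wound against its stop, taking as many part turns as you need. Then turn the blue sprung selector knob clockwise from its rest to the third click, without going on to the fourth, and finish while still gripping it there: the mixer runs only while the knob is held, so do not let go. Leave the glassware, boxes, jar and rack around it where they stand.

Things in the scene. Friction and masses are not known exactly. Their poses are not given: they have to be found in the camera images.
- mixer: Fixed white tube mixer, a box 170 (its x) x 290 (its y) x 70 mm high, with key and selector standing upright on its top. Origin: centre of its underside, on the bench; x points away from the robot side, z up. A grey tray with five capped sample tubes, reaching 28 mm above the box top, runs along its +x half (its x = 32 to 78 mm, y = -100 to 100 mm).
- key_grip (a point): Grip point of the winding key, on its vertical axis, 102 mm above the bench, at mixer x = -30, y = -75 mm. Brass blade 48 mm wide, 9 mm thick, 82 to 116 mm above the bench, on a 14 mm shaft. The point's x axis runs along the blade's width and turns with the key; the -x half bears a red patch.
- winding (a joint): Key angle in rad, growing clockwise from above; starts at 0 to 0.5, hard stop (fully wound) at 2.6. At 0 the blade lies along the mixer's x, red patch to mixer -x; fully wound, the patch points at a red mark on the box top. It stays where it is left (friction 0.09 N m, mainspring up to 0.054 N m), so it may be let go and regripped.
- selector: Blue bar of the selector knob, 44 long, 14 mm thick, from 79 to 122 mm above the bench, over a black disc of 48 mm diameter whose top is 80 mm above the bench. Origin on the knob's axis at the box top (70 mm). x axis along the bar, turning with it; a white line on top marks the +x end (pointer).
- selector_grip (a point): Grip point of the selector: on its vertical axis, 106 mm above the bench, at mixer x = -30, y = 75 mm; axes as selector. Marks round it on the box top show rest and four clicks: the third click's mark is green and broader, the others black.
- indexing (a joint): Selector angle in rad, growing clockwise from above. Starts at rest at 0, bar along the mixer's x, pointer to mixer +x. Clicks every 20 degrees: 0.349, 0.698, 1.047 (third), 1.396; end 1.62. Return spring 0.08 to 0.10 N m plus a detent ripple of 0.06 N m: resistance peaks before each click and falls away into it. Let go, it runs home to 0: turn it in one grasp.
- flask_a: Loose conical glass flask, base 68 mm diameter, 105 mm high; origin under its centre. Leave alone.
- flask_b: Loose conical flask of greenish glass, the same size; origin under its centre. Leave alone.
- tipbox_pink: Loose pipette-tip box with pink lid, 85 x 115 x 52 mm; origin under its centre. Leave alone.
- tipbox_yellow: Loose pipette-tip box with yellow lid, 85 x 115 x 52 mm; origin under its centre. Leave alone.
- jar: Loose jar with blue cap, 68 mm diameter, 110 mm high; origin under its centre. Leave alone.
- tube_rack: Loose grey drilled tube rack, 55 x 200 x 35 mm; origin under its centre. Leave alone.

How it is judged:
By the outcome, as a careful person would: the job done as asked, in the order asked, and still so for the second after the job is handed in, while the arm keeps its last pose, push and grip.
It also fails if it takes over 58 s, if anything falls off the work surface, if the arm or the gripper's body presses on something with over 40 N, if the wrist force passes 120 N, or if a joint passes its speed limit or range.

## Robot

A 6-joint arm with a two-finger parallel gripper is mounted at the origin on the work surface. World frame = base frame: x ahead of the robot, y to its left, z up, the work surface at z = 0. Lengths are in mm, angles in rad, forces in N, time in s.
With the tool pointing down it reaches from about 350 to 975 mm from the base axis. Payload 7.1 kg.
Tool frame: the origin (TCP) lies at the centre of the arm's flange, where the gripper is bolted on; the fingertips stand 182 mm ahead of it and the grasp point (between the pads) lies 163 mm ahead of it; z points along the fingers, y is the line along which they close (so a half turn about z gives the same grasp; the last joint's range is limited). The gripper opens to 88 mm and grips with 3 to 60 N. Pads are 20 mm wide; open, the fingers measure 115 mm over their backs; the gripper's body (75 mm by 178 mm) begins 61 mm behind the grasp point.
Start: joints at [-1.264, 0.423, 1.63, -0, 1.089, -0.019], TCP at [200.059, -592.1, 404.675] pointing down, gripper open.
Joint ranges: [-3, 3], [-0.9, 2.11], [0.09, 2.58], [-1.31, 4.45], [0.11, 2.69], [-2.54, 2.54]. Speed limits (rad/s): [2.39, 2.39, 3.01, 3.14, 3.14, 3.14].

## Interface

Orientations are given as a rotation vector (axis times angle).
In Python, from workcell import readout, get_image, ctrl gives the robot as it stands.
- The arm moves only by the tool step_arm, never from a script. Its argument "targets" is a list that holds one entry, the list of rows, each a list of 7 numbers: the shift along the world's x, y, z as a fraction of full scale, then the turn, a rotation vector about the world's x, y, z as a fraction of full scale, then the opening, from 0 (shut) to 1 (fully open). In form: [[[dx, dy, dz, wx, wy, wz, claw], ...]]. A call has exactly 5 rows; each row shifts and turns the commanded pose from where the row before left it; what a row does not reach is not made up. Full scale, the value 1, is 0.05 m for a shift and 4 degrees for a turn. A row lasts 1/8 s, in which the tool goes at most 62.5 mm and 10.7 degrees, less where a joint would pass 70% of its speed; a pose out of reach is approached as far as the arm can. A call with a number of a shift or a turn outside -1 to 1 is refused whole. A call with a gripper value outside its range is refused whole. The fingers move at their own pace and stop on an object; the grip force is fixed at half the most. Time passes only in rows, so rows that do not move let the fingers close, or fill a call up. It gives the time, the measured TCP pose, the force, the opening and the grip force at its end, in the units of the state.
- readout.get_obs(): the state, without advancing time (a new reading comes with each control period).
- get_image(name): name is "scene" or "top" or "wrist"; returns a dict with "pixels" (400x640x3 uint8, red, green, blue), "intrinsics" (3x3 intrinsics, pixels), "extrinsics" (4x4, takes a point from world to camera coordinates). Camera axes: x right, y down, z forward; pixel columns grow to the right and rows downward; lengths in mm; the calibration is good to about 2 mm. A picture is of the moment at which its call begins. There is no depth.
- ctrl.close_job(): hands the job in; it is judged then, once.
The state is a dict: "t": time; "qpos": joint angles; "qvel": joint speeds; "joint_torque": joint torques, N m; "ee_pos": TCP position; "orientation": TCP orientation; "ft_force": force on the tool from outside, world axes, zero at the start; "moment": the same for the moment, N m; "width": finger opening in mm; "grasp_force": force on a finger pad.
Only numpy, scipy, OpenCV 4.12 (cv2) and the standard library are available. Lean on these libraries where they do the work, as an engineer would, in place of code of your own. Each camera call takes 0.05 s, during which the arm holds its last target. There are 200 camera calls.

## Working session

There is one attempt and no reset: what is moved stays moved. The work goes in short steps, Python scripts to look and compute and a tool call to move; the robot and the scene stay as the last step left them, time stands still between calls to the robot, and variables do not carry over. Pictures are saved under pics/ and viewed, at most 11 in all, crops included, and the job is handed in when it is done.

Besides the shell and the picture viewer there is one more tool, called after ">>>" by a JSON object that holds its "api" and its "payload". step_arm: Moves the arm, as the interface text tells. Shift numbers are shares of 0.05 m and turn numbers shares of 4 degrees, none past 1 either way. Its arguments: {"type":"object","properties":{"targets":{"type":"array"}},"required":["targets"]}

```bash
mkdir -p pics
cat > h.py <<'E'
import numpy as np, cv2
from workcell import readout, get_image, ctrl
def snap(n,f):
    d=get_image(n); cv2.imwrite('pics/'+f,cv2.cvtColor(np.asarray(d['pixels'],np.uint8),cv2.COLOR_RGB2BGR)); np.savez('pics/'+f[:-4],**d); return d
def ray(d,uv,z):
    K=np.array(d['intrinsics']);T=np.array(d['extrinsics']);R=T[:3,:3];c=-R.T@T[:3,3]
    v=R.T@np.linalg.inv(K)@np.array([uv[0],uv[1],1.]); return c+v*(z-c[2])/v[2]
def proj(d,p):
    T=np.array(d['extrinsics']);q=np.array(d['intrinsics'])@(T[:3,:3]@np.array(p)+T[:3,3]);return q[:2]/q[2]
E
python3 - <<'E'
from h import *
a=snap('top','top0.png');b=snap('scene','sc0.png')
for d in(a,b):
    T=np.array(d['extrinsics']);print((-T[:3,:3].T@T[:3,3]).round(),T[2,:3].round(2))
print(readout.get_obs())
E
```

```text
[ 364.   89. 1225.] [ 0.19  0.01 -0.98]
[1297.  171. 1049.] [-0.62 -0.06 -0.79]
{'t': 0.1, 'qpos': array([-1.26400759e+00,  4.23763881e-01,  1.63057946e+00, -3.87026626e-05,
        1.08860101e+00, -1.90182160e-02]), 'qvel': array([-1.94651935e-03,  8.96137238e-05, -2.04890850e-03,  3.24024165e-04,
       -5.52648079e-04,  3.09026163e-05]), 'joint_torque': array([ 6.15306290e-04, -5.45609844e+01, -2.74324411e+01,  6.44266116e-02,
        1.88435800e-02, -7.65594137e-06]), 'ee_pos': array([ 199.9827014 , -591.88811238,  403.99300513]), 'orientation': array([-3.09867991e+00, -5.09327491e-01,  3.57586146e-04]), 'ft_force': array([-0.53786014,  0.23997426,  0.58119988]), 'moment': array([-0.0319737 , -0.01480884,  0.01907095]), 'grasp_force': 0.0, 'width': 87.92439939773067}
```

View pics/top0.png

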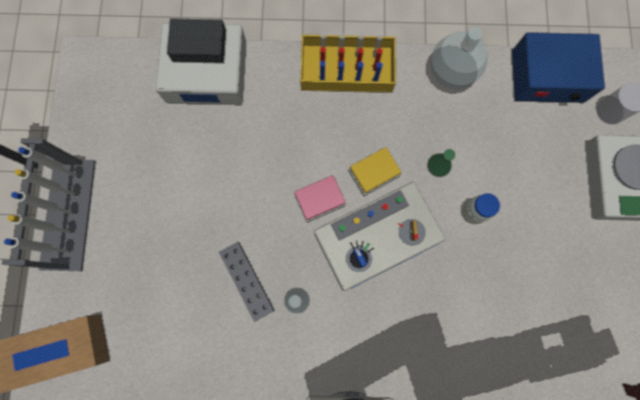

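View pics/sc0.png

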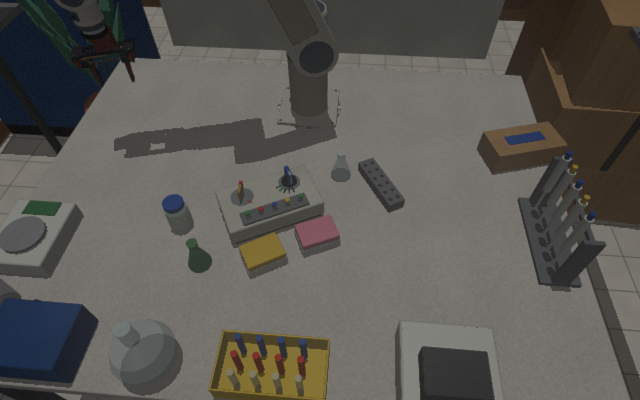

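The top view shows the mixer around (380,235), with the selector at (360,257) and the key at (412,230). Image up is +x. I'll enlarge it and fit the pose from colours.

Run:
```python
from h import *
d=np.load('pics/top0.npz');p=d['pixels']
c=p[175:295,305:450]; cv2.imwrite('pics/c.png',cv2.cvtColor(cv2.resize(c,None,fx=5,fy=5,interpolation=2),4))
hsv=cv2.cvtColor(p,cv2.COLOR_RGB2HSV)
m=(hsv[...,1]<45)&(hsv[...,2]>150); m[:170]=0;m[295:]=0;m[:,:300]=0;m[:,455:]=0
m=cv2.morphologyEx(m.astype(np.uint8),2,np.ones((3,3)))
for k,(lo,hi) in dict(blue=((105,120,40),(125,255,255)),orange=((8,90,60),(28,255,255)),red=((0,120,60),(6,255,255)),green=((40,80,50),(85,255,255))).items():
    q=cv2.inRange(hsv,lo,hi);n,l,s,ce=cv2.connectedComponentsWithStats(q)
    for i in range(1,n):
        u,v=ce[i]
        if 310<u<450 and 180<v<290 and s[i,4]>2: print(k,ce[i].round(1),s[i,4],ray(d,ce[i],100).round())
```

```text
blue [370.4 213.4] 22 [555. -36. 100.]
blue [360.4 258.8] 107 [443. -12. 100.]
orange [356.1 220.3] 33 [537.  -1. 100.]
orange [414.1 227.3] 63 [ 523. -143.  100.]
orange [413.7 238.5] 6 [ 496. -141.  100.]
red [384.5 206.3] 22 [574. -70. 100.]
red [415.  236.2] 23 [ 502. -145.  100.]
green [398.8 199.3] 28 [ 592. -106.  100.]
green [341.8 227.5] 28 [519.  34. 100.]
green [366.3 246.1] 9 [474. -26. 100.]
```

View pics/c.png

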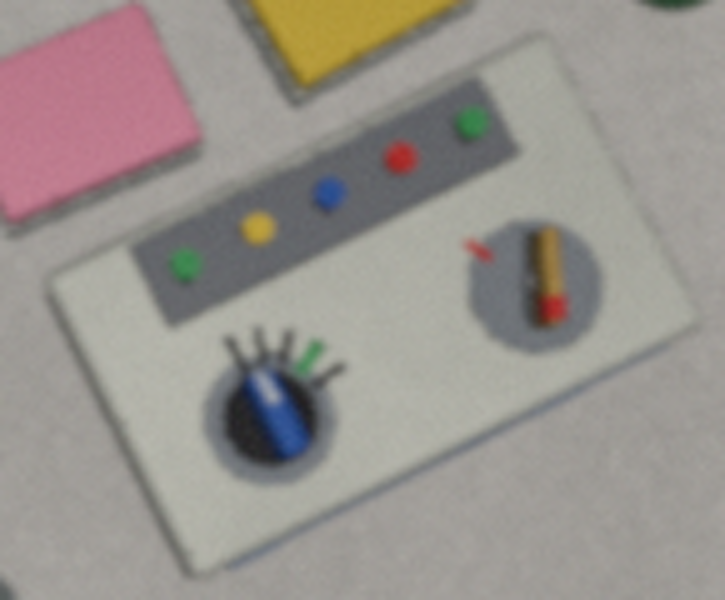

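The picture shows a clear mixer. From the caps, yaw is about 27.5°, the key is near (514,-142) and the selector near (445,-8). The red patch is at crop (553,305), so the key angle is about 22° (0.38 rad). I'll grip with tool y at about +95°, which lets one wrist sweep wind the key.

>>> {"api": "step_arm", "payload": {"targets": [[[0.15, 0.22, -0.03, 0, 0, 1, 1], [0.15, 0.22, -0.03, 0, 0, 1, 1], [0.15, 0.22, -0.03, 0, 0, 1, 1], [0.15, 0.22, -0.03, 0, 0, 1, 1], [0.15, 0.22, -0.03, 0, 0, 1, 1]]]}}

```text
t: 0.72
ee_pos: [237.7, -536.6, 396.7]
orientation: [-2.963, -1.043, 0.0]
ft_force: [-0.0, 0.3, 0.1]
width: 88.3
grasp_force: 0.0
```

>>> {"api": "step_arm", "payload": {"targets": [[[0.15, 0.22, -0.03, 0, 0, 1, 1], [0.15, 0.22, -0.03, 0, 0, 1, 1], [0.15, 0.22, -0.03, 0, 0, 1, 1], [0.15, 0.22, -0.03, 0, 0, 1, 1], [0.15, 0.22, -0.03, 0, 0, 1, 1]]]}}

```text
t: 1.35
ee_pos: [275.2, -481.6, 389.3]
orientation: [-2.736, -1.542, 0.0]
ft_force: [-1.1, -0.1, 0.1]
width: 87.8
grasp_force: 0.0
```

>>> {"api": "step_arm", "payload": {"targets": [[[0.15, 0.22, -0.03, 0, 0, 1, 1], [0.15, 0.22, -0.03, 0, 0, 1, 1], [0.15, 0.22, -0.03, 0, 0, 1, 1], [0.15, 0.22, -0.03, 0, 0, 1, 1], [0.15, 0.22, -0.03, 0, 0, 1, 1]]]}}

```text
t: 1.98
ee_pos: [312.7, -426.6, 381.8]
orientation: [-2.427, -1.994, -0.0]
ft_force: [-0.1, -0.4, 0.3]
width: 87.9
grasp_force: 0.0
```

>>> {"api": "step_arm", "payload": {"targets": [[[0.15, 0.22, -0.03, 0, 0, 1, 1], [0.15, 0.22, -0.03, 0, 0, 1, 1], [0.15, 0.22, -0.03, 0, 0, 1, 1], [0.15, 0.22, -0.03, 0, 0, 1, 1], [0.15, 0.22, -0.03, 0, 0, 1, 1]]]}}

```text
t: 2.6
ee_pos: [350.2, -371.6, 374.3]
orientation: [-2.044, -2.385, -0.0]
ft_force: [0.6, 0.3, -0.5]
width: 87.9
grasp_force: 0.0
```

>>> {"api": "step_arm", "payload": {"targets": [[[0.15, 0.22, -0.03, 0, 0, 1, 1], [0.15, 0.22, -0.03, 0, 0, 1, 1], [0.15, 0.22, -0.03, 0, 0, 1, 1], [0.15, 0.22, -0.03, 0, 0, 1, 1], [0.15, 0.22, -0.03, 0, 0, 1, 1]]]}}

```text
t: 3.22
ee_pos: [387.7, -316.6, 366.9]
orientation: [-1.599, -2.704, -0.0]
ft_force: [0.2, 0.1, 0.1]
width: 87.9
grasp_force: 0.0
```

>>> {"api": "step_arm", "payload": {"targets": [[[0.15, 0.22, -0.03, 0, 0, 1, 1], [0.15, 0.22, -0.03, 0, 0, 1, 1], [0.15, 0.22, -0.03, 0, 0, 1, 1], [0.15, 0.22, -0.03, 0, 0, 1, 1], [0.15, 0.22, -0.03, 0, 0, 1, 1]]]}}

```text
t: 3.85
ee_pos: [425.2, -261.6, 359.4]
orientation: [-1.105, -2.94, -0.0]
ft_force: [-0.1, -0.1, -1.2]
width: 87.9
grasp_force: 0.0
```

>>> {"api": "step_arm", "payload": {"targets": [[[0.15, 0.22, -0.03, 0, 0, 1, 1], [0.15, 0.22, -0.03, 0, 0, 1, 1], [0.15, 0.22, -0.03, 0, 0, 1, 1], [0.15, 0.22, -0.03, 0, 0, 1, 1], [0.15, 0.22, -0.03, 0, 0, 1, 1]]]}}

```text
t: 4.47
ee_pos: [462.7, -206.7, 351.9]
orientation: [-0.578, -3.087, -0.0]
ft_force: [-0.1, 0.3, 0.1]
width: 87.9
grasp_force: 0.0
```

>>> {"api": "step_arm", "payload": {"targets": [[[0.15, 0.22, -0.03, 0, 0, 1, 1], [0.15, 0.22, -0.03, 0, 0, 1, 1], [0.15, 0.22, -0.03, 0, 0, 1, 1], [0.15, 0.22, -0.03, 0, 0, 1, 1], [0, 0, 0, 0, 0, 1, 0.6]]]}}

```text
t: 5.1
ee_pos: [492.8, -162.4, 345.8]
orientation: [-0.031, -3.141, -0.0]
ft_force: [-0.6, -0.4, -1.1]
width: 81.3
grasp_force: 0.0
```

Run:
```python
from h import *
d=snap('wrist','w0.png');o=readout.get_obs();print(o['ee_pos'],o['orientation'],o['qpos'])
for q in [(514,-142,102),(514,-142,70),(445,-8,106)]:print(proj(d,q).round())
T=d['extrinsics'];print((-T[:3,:3].T@T[:3,3]).round(),T[2,:3].round(2))
```

```text
[ 492.62958022 -162.66371512  345.82397079] [-2.74699183e-02 -3.14078993e+00 -3.25331719e-04] [-3.41856440e-01  3.50544188e-01  1.90828061e+00 -3.54768270e-05
  8.83480647e-01 -1.89513833e+00]
[349. 246.]
[346. 229.]
[568. 141.]
[ 414. -160.  326.] [ 0.28 -0.01 -0.96]
```

View pics/w0.png

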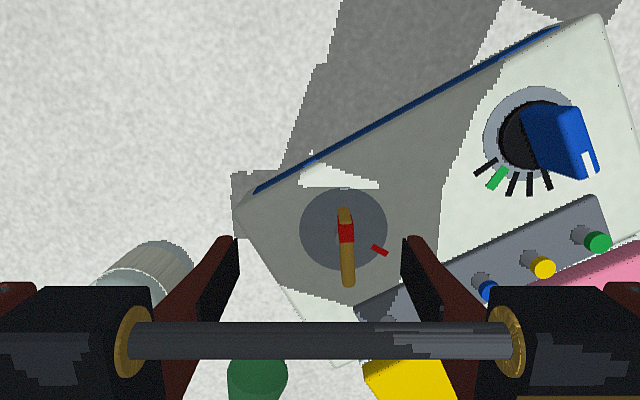

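The wrist view shows the key blade from about (345,222) to (348,285) and its dial centred near (343,230), within a few pixels of the projections. The selector is at (568,141). I'll refine numerically.

Run:
```python
from h import *
d=np.load('pics/w0.npz')
p=d['pixels'];hsv=cv2.cvtColor(p,cv2.COLOR_RGB2HSV)
def comp(lo,hi,box):
    q=cv2.inRange(hsv,lo,hi);m=np.zeros_like(q);x0,y0,x1,y1=box;m[y0:y1,x0:x1]=q[y0:y1,x0:x1];return m
red=comp((0,150,60),(4,255,255),(325,200,365,300));key=comp((0,120,40),(30,255,255),(325,200,365,295))
for n,m in(('red',red),('key',key)):
    ys,xs=np.nonzero(m);print(n,len(ys),xs.min(),xs.max(),ys.min(),ys.max())
    for y in range(ys.min(),ys.max()+1,6):
        r=xs[ys==y];print(y,r.min(),r.max(),end=' | ')
    print()
# edges of blade top mid-lines
for uv in[(346,242),(348.5,284),(346,224)]:print(ray(d,uv,116).round(1))
g=comp((90,20,60),(125,110,140),(290,180,395,275));c=max(cv2.findContours(g,0,1)[0],key=cv2.contourArea)
e=cv2.fitEllipse(c);print(e,ray(d,e[0],71))
caps={}
for n,lo,hi,b in(('y',(20,120,80),(32,255,255),(525,525,565,560)),):pass
bl=comp((105,120,40),(125,255,255),(515,95,605,185));ys,xs=np.nonzero(bl);print('blue',xs.min(),xs.max(),ys.min(),ys.max())
w=comp((0,0,150),(180,60,255),(575,140,600,180));ys,xs=np.nonzero(w);print('white',xs.mean(),ys.mean(),len(xs))
# predicted vs top picture
t=np.load('pics/top0.npz');print('dial key',ray(t,(412.2,232.4),71),'sel',ray(t,(359.2,259),80))
```

```text
red 204 337 353 216 242
216 337 337 | 222 352 352 | 228 339 353 | 234 340 353 | 240 340 353 | 
key 1062 337 354 207 286
207 340 347 | 213 337 349 | 219 337 351 | 225 338 352 | 231 338 352 | 237 339 353 | 243 339 353 | 249 339 353 | 255 340 353 | 261 340 353 | 267 340 354 | 273 341 354 | 279 342 354 | 285 344 353 | 
[ 504.9 -145.1  116. ]
[ 535.  -143.4  116. ]
[ 492.7 -145.1  116. ]
((342.16265869140625, 228.2151336669922), (74.84850311279297, 87.3213119506836), 78.68260955810547) [ 513.10861159 -144.78448787   71.        ]
blue 520 599 104 179
white 591.7849740932643 160.91968911917098 386
dial key [ 514.58343798 -143.77061308   71.        ] sel [444.28141789 -10.68507538  80.        ]
```

>>> {"api": "step_arm", "payload": {"targets": [[[0.42, 0.37, 0, 0, 0, 1, 0.6], [0, 0, 0, 0, 0, 0, 0.6], [0, 0, -0.6, 0, 0, 0, 0.6], [0, 0, -0.6, 0, 0, 0, 0.6], [0, 0, -0.42, 0, 0, 0, 0.6]]]}}

```text
t: 5.78
ee_pos: [512.6, -144.9, 263.8]
orientation: [0.07, -3.139, -0.001]
ft_force: [1.3, -0.9, 0.7]
width: 52.7
grasp_force: 0.0
```

>>> {"api": "step_arm", "payload": {"targets": [[[0, 0, 0, 0, 0, 0, 0], [0, 0, 0, 0, 0, 0, 0], [0, 0, 0, 0, 0, 0, 0], [0, 0, 0, 0, 0, 0, 0], [0, 0, 0, 0, 0, 0, 0]]]}}

```text
t: 6.4
ee_pos: [513.8, -144.8, 265.9]
orientation: [-0.073, 3.14, -0.001]
ft_force: [-0.7, -2.0, 4.1]
width: 11.9
grasp_force: 30.0
```

Run:
```python
from h import *
o=readout.get_obs();print(o)
```

```text
{'t': 6.4, 'qpos': array([-2.96917922e-01,  4.97823405e-01,  1.91617971e+00, -5.34461425e-04,
        7.26231815e-01, -1.91408009e+00]), 'qvel': array([ 0.00139001,  0.00239313, -0.00093401,  0.00114972, -0.00106635,
       -0.00134594]), 'joint_torque': array([ 9.75601561e-01, -4.78257394e+01, -1.75051117e+01,  3.53521518e-01,
       -2.28920917e-02,  1.15125877e-02]), 'ee_pos': array([ 513.79538284, -144.80493473,  265.85278303]), 'orientation': array([-7.34243945e-02,  3.13955696e+00, -1.20021556e-03]), 'ft_force': array([-0.72671729, -1.99737959,  4.05408257]), 'moment': array([-0.23910887,  0.01321332,  0.01177183]), 'grasp_force': 30.00248819589615, 'width': 11.874092337681427}
```

>>> {"api": "step_arm", "payload": {"targets": [[[0, 0, 0, 0, 0, -1, 0], [0, 0, 0, 0, 0, -1, 0], [0, 0, 0, 0, 0, -1, 0], [0, 0, 0, 0, 0, -1, 0], [0, 0, 0, 0, 0, -1, 0]]]}}

```text
t: 7.02
ee_pos: [513.9, -144.4, 265.8]
orientation: [0.477, 3.104, 0.001]
ft_force: [-0.3, 2.8, 4.2]
width: 12.2
grasp_force: 30.0
```

Run:
```python
from h import *
o=readout.get_obs();print(o['moment'],o['ft_force'],o['width'],o['qvel'])
snap('wrist','w1.png')
```

```text
[ 0.46543365 -0.16911043  0.19037238] [-0.26789538  2.82967132  4.24631467] 12.155525646694839 [ 1.54414946e-03 -2.88331354e-04 -9.35203413e-04  1.79796178e-03
  5.71441010e-04  5.54152714e-01]
```

View pics/w1.png

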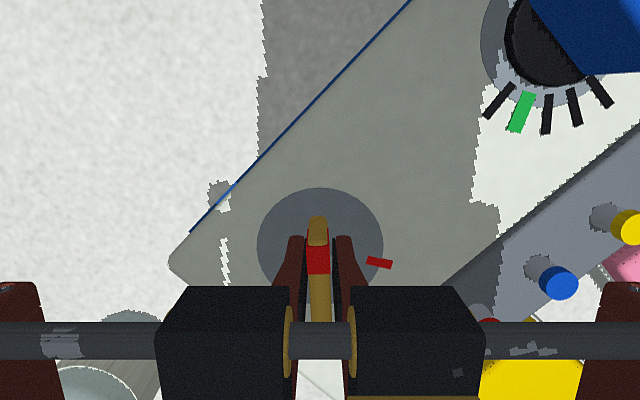

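The wrist view shows the blade gripped along its width at (318,260) and turning with the fingers, so I'll keep winding.

>>> {"api": "step_arm", "payload": {"targets": [[[0, 0, 0, 0, 0, -1, 0], [0, 0, 0, 0, 0, -1, 0], [0, 0, 0, 0, 0, -1, 0], [0, 0, 0, 0, 0, -1, 0], [0, 0, 0, 0, 0, -1, 0]]]}}

```text
t: 7.7
ee_pos: [514.1, -143.9, 265.8]
orientation: [1.007, 2.975, 0.002]
ft_force: [1.7, 6.5, 5.7]
width: 12.3
grasp_force: 30.0
```

>>> {"api": "step_arm", "payload": {"targets": [[[0, 0, 0, 0, 0, -1, 0], [0, 0, 0, 0, 0, -1, 0], [0, 0, 0, 0, 0, -1, 0], [0, 0, 0, 0, 0, -1, 0], [0, 0, 0, 0, 0, -1, 0]]]}}

```text
t: 8.32
ee_pos: [514.4, -143.6, 265.8]
orientation: [1.508, 2.754, 0.004]
ft_force: [3.1, 9.1, 4.3]
width: 11.9
grasp_force: 30.0
```

>>> {"api": "step_arm", "payload": {"targets": [[[0, 0, 0, 0, 0, -1, 0], [0, 0, 0, 0, 0, -1, 0], [0, 0, 0, 0, 0, -1, 0], [0, 0, 0, 0, 0, -1, 0], [0, 0, 0, 0, 0, -1, 0]]]}}

```text
t: 8.95
ee_pos: [514.8, -143.5, 265.8]
orientation: [1.964, 2.45, 0.005]
ft_force: [5.7, 11.6, 2.6]
width: 12.1
grasp_force: 30.0
```

>>> {"api": "step_arm", "payload": {"targets": [[[0, 0, 0, 0, 0, -1, 0], [0, 0, 0, 0, 0, -1, 0], [0, 0, 0, 0, 0, -1, 0], [0, 0, 0, 0, 0, -1, 0], [0, 0, 0, 0, 0, -1, 0]]]}}

```text
t: 9.57
ee_pos: [515.2, -143.4, 265.9]
orientation: [2.359, 2.071, 0.007]
ft_force: [8.1, 10.7, -0.1]
width: 11.9
grasp_force: 30.0
```

>>> {"api": "step_arm", "payload": {"targets": [[[0, 0, 0, 0, 0, -1, 0], [0, 0, 0, 0, 0, -1, 0], [0, 0, 0, 0, 0, -1, 0], [0, 0, 0, 0, 0, -1, 0], [0, 0, 0, 0, 0, 0, 0]]]}}

```text
t: 10.2
ee_pos: [515.6, -143.6, 265.9]
orientation: [2.623, 1.725, 0.009]
ft_force: [9.4, 11.1, -0.8]
width: 11.7
grasp_force: 30.0
```

```bash
cat >> h.py <<'E'
def st():
    o=readout.get_obs();r=o['orientation'];a=np.degrees(np.arctan2(r[1],r[0]));print(round(o['t'],2),o['ee_pos'].round(1),'toolY',round((2*a-90+180)%360-180,2),'q6',o['qpos'][5].round(3),'M',o['moment'].round(3),'F',o['ft_force'].round(1),o['width'],o['grasp_force'])
E
python3 -c "
from h import *
st()"
```

```text
10.2 [ 515.6 -143.6  265.9] toolY -23.36 q6 0.11 M [ 1.889 -1.753  0.103] F [ 9.4 11.1 -0.8] 11.682100772436788 30.00108003616333
```

>>> {"api": "step_arm", "payload": {"targets": [[[0, 0, 0, 0, 0, -0.5, 0], [0, 0, 0, 0, 0, -0.5, 0], [0, 0, 0, 0, 0, -0.5, 0], [0, 0, 0, 0, 0, 0, 0], [0, 0, 0, 0, 0, 0, 0]]]}}

```text
t: 10.82
ee_pos: [515.7, -143.6, 265.9]
orientation: [2.709, 1.586, 0.009]
ft_force: [10.0, 10.5, -1.3]
width: 12.1
grasp_force: 30.0
```

```bash
python3 -c "
from h import *
st()"
```

```text
10.82 [ 515.7 -143.6  265.9] toolY -29.31 q6 0.214 M [ 1.782 -1.738  0.086] F [10.  10.5 -1.3] 12.094067645862763 30.000310242176056
```

>>> {"api": "step_arm", "payload": {"targets": [[[0, 0, 0, 0, 0, -0.5, 0], [0, 0, 0, 0, 0, -0.5, 0], [0, 0, 0, 0, 0, 0, 0], [0, 0, 0, 0, 0, 0, 0], [0, 0, 0, 0, 0, 0, 0]]]}}

```text
t: 11.45
ee_pos: [515.7, -143.7, 265.9]
orientation: [2.763, 1.491, 0.01]
ft_force: [9.1, 10.4, -1.8]
width: 11.8
grasp_force: 30.0
```

```bash
python3 -c "
from h import *
st()"
```

```text
11.45 [ 515.7 -143.7  265.9] toolY -33.31 q6 0.284 M [ 1.838 -1.783  0.162] F [ 9.1 10.4 -1.8] 11.785597621920136 29.999798834323883
```

>>> {"api": "step_arm", "payload": {"targets": [[[0, 0, 0, 0, 0, -0.5, 0], [0, 0, 0, 0, 0, -0.25, 0], [0, 0, 0, 0, 0, 0, 0], [0, 0, 0, 0, 0, 0, 0], [0, 0, 0, 0, 0, 0, 0]]]}}

```text
t: 12.08
ee_pos: [515.8, -143.7, 265.9]
orientation: [2.801, 1.418, 0.01]
ft_force: [9.8, 10.3, -2.5]
width: 12.2
grasp_force: 30.0
```

```bash
python3 -c "
from h import *
st()"
```

```text
12.07 [ 515.8 -143.7  265.9] toolY -36.29 q6 0.336 M [ 1.792 -1.866  0.241] F [ 9.8 10.3 -2.5] 12.246980380091347 29.9995020031929
```

>>> {"api": "step_arm", "payload": {"targets": [[[0, 0, 0, 0, 0, -0.5, 0], [0, 0, 0, 0, 0, -0.25, 0], [0, 0, 0, 0, 0, 0, 0], [0, 0, 0, 0, 0, 0, 0], [0, 0, 0, 0, 0, 0, 0]]]}}

```text
t: 12.7
ee_pos: [515.4, -144.2, 266.0]
orientation: [2.837, 1.344, 0.008]
ft_force: [7.6, 5.1, -1.0]
width: 11.9
grasp_force: 30.0
```

```bash
python3 -c "
from h import *
st();snap('wrist','w2.png')"
```

```text
12.7 [ 515.4 -144.2  266. ] toolY -39.3 q6 0.389 M [ 0.881 -1.392  0.003] F [ 7.6  5.1 -1. ] 11.875490178744316 29.994031026386008
```

View pics/w2.png

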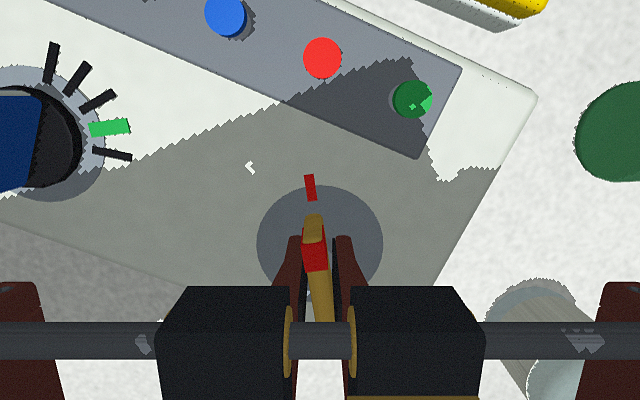

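The wrist view shows the red patch (313,245) pointing at the red mark (310,187). The moment rose to 0.24 N m, then the pads slipped, so the key is on its stop. I'll release, lift and check.

>>> {"api": "step_arm", "payload": {"targets": [[[0, 0, 0, 0, 0, 0, 0.6], [0, 0, 0, 0, 0, 0, 0.6], [0, 0, 0, 0, 0, 0, 0.6], [0, 0, 0.4, 0, 0, 0, 0.6], [0, 0, 0.6, 0, 0, 0, 0.6]]]}}

```text
t: 13.38
ee_pos: [513.0, -144.6, 314.8]
orientation: [-2.838, -1.343, 0.003]
ft_force: [0.3, 0.0, 0.9]
width: 52.4
grasp_force: 0.0
```

>>> {"api": "step_arm", "payload": {"targets": [[[-0.3, 0.5, 0.6, 0, 0, -1, 0.6], [-0.3, 0.5, 0, 0, 0, -1, 0.6], [-0.3, 0.5, 0, 0, 0, -1, 0.6], [0, 0, 0, 0, 0, -1, 0.6], [0, 0, 0, 0, 0, -1, 0.6]]]}}

```text
t: 14.0
ee_pos: [468.1, -69.3, 345.2]
orientation: [-3.03, -0.828, 0.001]
ft_force: [-0.3, -0.4, -0.5]
width: 52.5
grasp_force: 0.0
```

Run:
```python
from h import *
st();d=snap('wrist','w3.png')
for q in[(514,-144,116),(514,-144,71),(444.4,-10.9,122)]:print(proj(d,q).round())
```

```text
14.0 [468.1 -69.3 345.2] toolY -59.42 q6 0.865 M [-0.037 -0.     0.004] F [-0.3 -0.4 -0.5] 52.54987771697229 0.0
[462. 220.]
[439. 199.]
[218. 211.]
```

View pics/w3.png

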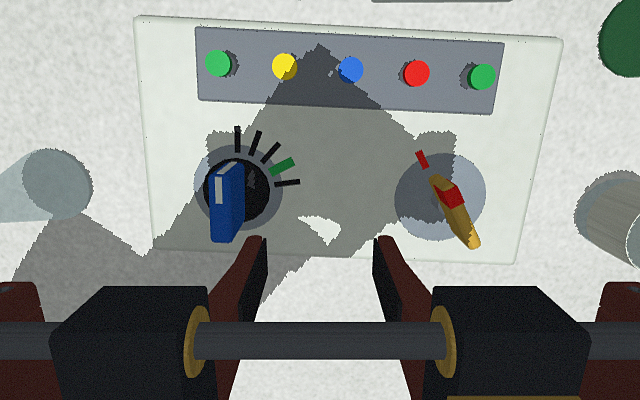

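The picture shows the key's red patch at (450,195), the mark at (421,159), and the selector's blue bar around (226,200) with its white pointer pointing up. I'll measure both.

Run:
```python
from h import *
d=np.load('pics/w3.npz');p=d['pixels'];hsv=cv2.cvtColor(p,cv2.COLOR_RGB2HSV)
def m(lo,hi,b):
    q=cv2.inRange(hsv,lo,hi);z=np.zeros_like(q);x0,y0,x1,y1=b;z[y0:y1,x0:x1]=q[y0:y1,x0:x1];return z
A=lambda a,b:np.degrees(np.arctan2(*(b-a)[1::-1])).round(1)
k=m((8,100,150),(30,255,255),(425,165,485,255));r=m((0,150,120),(5,255,255),(435,175,470,210))
for n,q in(('kbright',k),('red',r)):
    c=max(cv2.findContours(q,0,1)[0],key=cv2.contourArea);R=cv2.minAreaRect(c);bx=cv2.boxPoints(R);print(n,R);[print(v.round(),ray(d,v,116).round(1)) for v in bx]
mk=m((0,150,60),(5,255,255),(410,148,432,170));ys,xs=np.nonzero(mk);g=ray(d,(xs.mean(),ys.mean()),70);print('mark',xs.mean(),ys.mean(),g,A(np.array([514,-144,70.]),g))
b=m((105,120,40),(125,255,255),(200,155,260,250));t=b.astype(bool)
print('V hist',np.histogram(hsv[...,2][t],8))
c=cv2.cvtColor(cv2.resize(p[140:260,190:500],None,fx=2.5,fy=2.5,interpolation=cv2.INTER_NEAREST),4);cv2.imwrite('pics/c3.png',c)
```

```text
kbright ((474.0, 236.5), (23.0, 12.0), 90.0)
[468. 225.] [ 513.1 -149.4  116. ]
[480. 225.] [ 516.9 -155.8  116. ]
[480. 248.] [ 504.4 -165.5  116. ]
[468. 248.] [ 500.5 -158.9  116. ]
red ((453.60003662109375, 197.1999969482422), (17.88854217529297, 15.20526123046875), 63.43495178222656)
[443. 193.] [ 522.1 -123.3  116. ]
[456. 186.] [ 529.8 -127.8  116. ]
[464. 202.] [ 524.1 -138.2  116. ]
[451. 209.] [ 516.3 -133.6  116. ]
mark 421.8411214953271 159.2803738317757 [ 532.0512834  -116.16933164   70.        ] 57.0
V hist (array([ 12,  24,  13, 126, 758, 329, 977,  30]), array([ 40.,  51.,  62.,  73.,  84.,  95., 106., 117., 128.]))
```

View pics/c3.png

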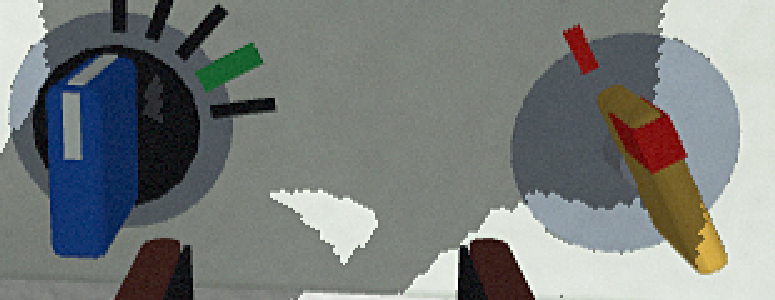

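Run:
```python
from h import *
d=np.load('pics/w3.npz');p=d['pixels'].astype(int)
A=lambda a,b:np.degrees(np.arctan2(*(b-a)[1::-1])).round(1)
hsv=cv2.cvtColor(d['pixels'],cv2.COLOR_RGB2HSV);k=(hsv[...,1]>110)&((hsv[...,0]<30))
R=[]
for y in range(186,240,3):
    x=np.nonzero(k[y,430:490])[0]+430;R.append((x.max()+.5,y));
P=np.array([ray(d,u,116) for u in R]);v=np.linalg.svd(P[:,:2]-P[:,:2].mean(0))[2][0];print(np.degrees(np.arctan2(v[1],v[0]))%180,P[[0,-1]].round(1))
n=np.array([-v[1],v[0]]);print('axis dist',(P[:,:2].mean(0)-np.array([514,-144]))@n)
# selector top face: left edge and right edges at z=122
b=(hsv[...,0]>100)&(hsv[...,0]<130)&(hsv[...,1]>110)
b|=(hsv[...,2]>170)&(hsv[...,1]<60)
for side in(0,1):
    L=[]
    for y in range(180,238,3):
        x=np.nonzero(b[y,205:250])[0]+205;L.append(((x.min(),y) if side==0 else (x.max(),y)))
    P=np.array([ray(d,u,122) for u in L]);v=np.linalg.svd(P[:,:2]-P[:,:2].mean(0))[2][0];print('sel',side,np.degrees(np.arctan2(v[1],v[0]))%180,P[[0,-1]].round(1),L[0],L[-1])
# crop corner readings of top face
for c in[(50,92),(110,95),(55,255),(100,257)]:print(ray(d,(c[0]/2.5+190,c[1]/2.5+140),122).round(1))
```

```text
57.139540799712336 [[ 529.7 -128.   116. ]
 [ 509.7 -159.5  116. ]]
axis dist 4.64613427786385
sel 0 29.34227537391851 [[458.1   3.3 122. ]
 [427.1 -14.9 122. ]] (np.int64(206), 180) (np.int64(211), 237)
sel 1 18.12941021133895 [[470.  -16.9 122. ]
 [434.  -26.5 122. ]] (np.int64(246), 180) (np.int64(233), 237)
[461.    2.1 122. ]
[467.5 -10.3 122. ]
[424.4 -16.9 122. ]
[429.6 -26.7 122. ]
```

Key angle is 57.1° against the mark at 57.0°, so it is fully wound. Now the selector at about (445,-12).

>>> {"api": "step_arm", "payload": {"targets": [[[-0.23, 0.58, 0, 0, 0, -0.8, 0.6], [-0.23, 0.57, 0, 0, 0, 0, 0.6], [0, 0, -0.6, 0, 0, 0, 0.6], [0, 0, -0.6, 0, 0, 0, 0.6], [0, 0, -0.32, 0, 0, 0, 0.6]]]}}

```text
t: 14.68
ee_pos: [445.0, -12.1, 267.9]
orientation: [-3.051, -0.748, 0.003]
ft_force: [0.1, -0.1, -0.8]
width: 52.9
grasp_force: 0.0
```

>>> {"api": "step_arm", "payload": {"targets": [[[0, 0, 0, 0, 0, 0, 0.6], [0, 0, 0, 0, 0, 0, 0], [0, 0, 0, 0, 0, 0, 0], [0, 0, 0, 0, 0, 0, 0], [0, 0, 0, 0, 0, 0, 0]]]}}

```text
t: 15.3
ee_pos: [445.6, -12.1, 269.5]
orientation: [3.052, 0.746, 0.001]
ft_force: [0.6, 0.0, -0.5]
width: 16.0
grasp_force: 0.0
```

Run:
```python
from h import *
st();d=snap('wrist','w4.png')
```

```text
15.3 [445.6 -12.1 269.5] toolY -62.53 q6 1.037 M [-0.012  0.008 -0.002] F [ 0.6  0.  -0.5] 15.987431426400557 0.0
```

View pics/w4.png

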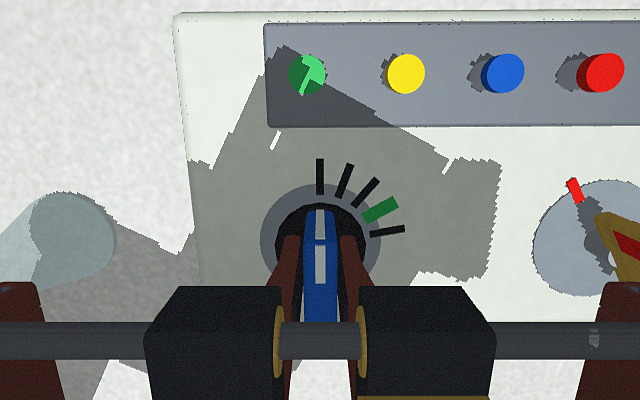

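The wrist view shows the fingers centred on the bar, with the pointer at (320,225) in line with the rest mark at (320,177). I'll let the grip finish and turn.

>>> {"api": "step_arm", "payload": {"targets": [[[0, 0, 0, 0, 0, 0, 0], [0, 0, 0, 0, 0, 0, 0], [0, 0, 0, 0, 0, -0.5, 0], [0, 0, 0, 0, 0, -0.5, 0], [0, 0, 0, 0, 0, -0.5, 0]]]}}

```text
t: 15.98
ee_pos: [445.7, -12.2, 269.4]
orientation: [3.086, 0.584, 0.001]
ft_force: [-1.1, -2.8, 6.9]
width: 13.9
grasp_force: 30.0
```

>>> {"api": "step_arm", "payload": {"targets": [[[0, 0, 0, 0, 0, -0.7, 0], [0, 0, 0, 0, 0, -0.7, 0], [0, 0, 0, 0, 0, -0.7, 0], [0, 0, 0, 0, 0, -0.7, 0], [0, 0, 0, 0, 0, -0.7, 0]]]}}

```text
t: 16.6
ee_pos: [445.8, -12.2, 269.5]
orientation: [3.135, 0.202, 0.001]
ft_force: [-0.4, -2.5, 5.5]
width: 13.7
grasp_force: 30.0
```

Run:
```python
from h import *
st()
```

```text
16.6 [445.8 -12.2 269.5] toolY -82.61 q6 1.388 M [-0.397  0.075  0.077] F [-0.4 -2.5  5.5] 13.745813951330035 29.989838004112244
```

>>> {"api": "step_arm", "payload": {"targets": [[[0, 0, 0, 0, 0, -0.7, 0], [0, 0, 0, 0, 0, -0.7, 0], [0, 0, 0, 0, 0, -0.7, 0], [0, 0, 0, 0, 0, -0.7, 0], [0, 0, 0, 0, 0, -0.7, 0]]]}}

```text
t: 17.23
ee_pos: [445.7, -12.2, 269.5]
orientation: [3.136, -0.181, 0.001]
ft_force: [-0.3, -1.9, 5.9]
width: 13.6
grasp_force: 30.0
```

Run:
```python
from h import *
st()
```

```text
17.23 [445.7 -12.2 269.5] toolY -96.62 q6 1.633 M [-0.331  0.117  0.036] F [-0.3 -1.9  5.9] 13.649095665328604 29.991494715213776
```

>>> {"api": "step_arm", "payload": {"targets": [[[0, 0, 0, 0, 0, -0.7, 0], [0, 0, 0, 0, 0, -0.7, 0], [0, 0, 0, 0, 0, -0.7, 0], [0, 0, 0, 0, 0, -0.7, 0], [0, 0, 0, 0, 0, -0.7, 0]]]}}

```text
t: 17.85
ee_pos: [445.7, -12.1, 269.5]
orientation: [3.091, -0.562, 0.001]
ft_force: [0.0, -2.5, 5.9]
width: 13.7
grasp_force: 30.0
```

Run:
```python
from h import *
st();d=snap('wrist','w5.png')
```

```text
17.85 [445.7 -12.1 269.5] toolY -110.61 q6 1.877 M [-0.25   0.11   0.179] F [ 0.  -2.5  5.9] 13.682701874049148 29.98933643102646
```

View pics/w5.png

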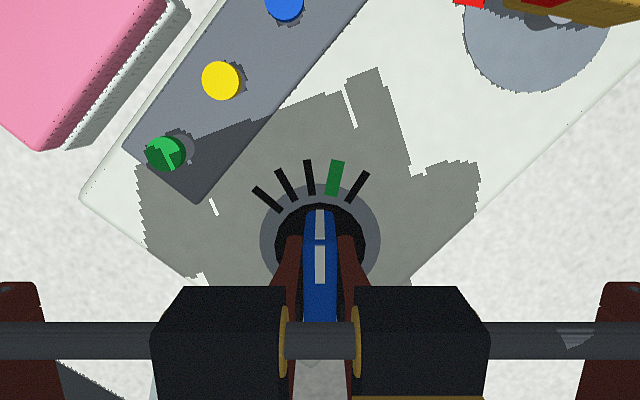

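The wrist view shows the pointer at (320,225), between the second mark (309,177) and the green one (334,177), and the bar hasn't slipped. 12° remain.

>>> {"api": "step_arm", "payload": {"targets": [[[0, 0, 0, 0, 0, -0.6, 0], [0, 0, 0, 0, 0, -0.6, 0], [0, 0, 0, 0, 0, -0.6, 0], [0, 0, 0, 0, 0, -0.6, 0], [0, 0, 0, 0, 0, -0.6, 0]]]}}

```text
t: 18.52
ee_pos: [445.7, -12.1, 269.5]
orientation: [-3.015, 0.882, -0.001]
ft_force: [-0.7, -1.1, 5.9]
width: 13.6
grasp_force: 30.0
```

>>> {"api": "step_arm", "payload": {"targets": [[[0, 0, 0, 0, 0, 0, 0], [0, 0, 0, 0, 0, 0, 0], [0, 0, 0, 0, 0, 0, 0], [0, 0, 0, 0, 0, 0, 0], [0, 0, 0, 0, 0, 0, 0]]]}}

```text
t: 19.15
ee_pos: [445.8, -12.1, 269.5]
orientation: [-3.016, 0.88, -0.001]
ft_force: [-0.4, -1.1, 5.7]
width: 13.9
grasp_force: 30.0
```

Run:
```python
from h import *
st();d=snap('wrist','w6.png')
```

```text
19.15 [445.8 -12.1 269.5] toolY -122.53 q6 2.085 M [-0.169  0.106  0.088] F [-0.4 -1.1  5.7] 13.891260435639053 29.990736544132233
```

View pics/w6.png

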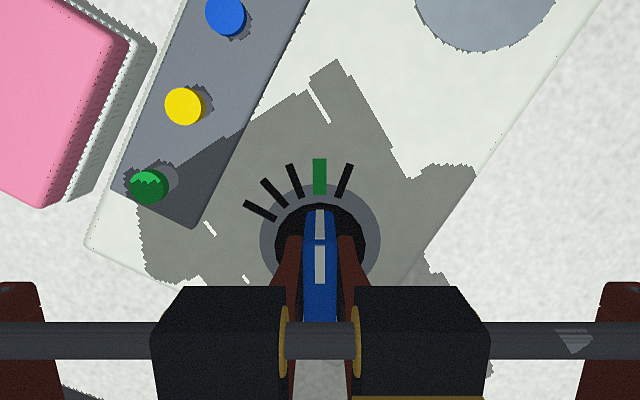

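The wrist view shows the pointer (320,225) exactly on the green third-click mark (320,177), with the bar held firmly. I'll hand in.

```bash
python3 -c "
from workcell import ctrl
print(ctrl.close_job())"
```

```text
the job is handed in; nothing more can be done
None
```

The key is wound to its stop, the selector is still gripped at the third click, nothing else was deliberately touched, and the job was handed in at about 19 s; the hand-in returned no verdict.

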